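Release the bottle from the ratchet clamp

TASK

The small reagent bottle is gripped in the ratchet clamp, and a vial has been left standing on the clamp's bed in the way of the moving jaw. First stand the vial on the mat in the tray; then lift the sprung pawl off the ratchet wheel by its upright tab and hold it up until the jaw has run all the way back, let the pawl down again, and stand the bottle upright on the mat in the tray too. Do not knock over or push about the other things.

Things in the scene. Friction and masses are not known exactly. Their poses are not given: they have to be found in the camera images.
- clamp: Bench bottle clamp, bare aluminium, fixed; on either side of the bench, the tray on the other. Bed 216 (its x) x 90 (its y) x 14 mm high; origin at the centre of the bed's underside, z up. From -x to +x: fixed V jaw (to z 59 mm), bottle (x -57, y 0), moving jaw, vial, gear housing, with ratchet wheel and pawl on its +y side. A bracket for the pawl stands at x 32 to 48, y 18 to 23, up to z 78.
- jaw_back (a point): Top centre of the moving jaw's back face, which looks along the clamp's +x; z 59 mm, at clamp x -17 when clamped, +13 when fully back. The jaw is 60 mm wide, its foot 78 mm.
- housing_top (a point): Centre of the top of the grey gear housing, 44 (clamp x) x 42 (clamp y) mm, top at z 62 mm. A black knob stands out of its -y side to clamp y -39. On its +y side is the steel ratchet wheel: 52 mm diameter, 16 saw teeth, clamp y 24 to 36, axis at clamp x 78, z 46 mm.
- jaw (a joint): Travel of the moving jaw along the clamp's +x, in m: 0 clamped on the bottle, 0.030 fully back at its stop. A damped return spring (about 9 N) drives it back while the pawl is clear of the wheel; the full run takes about 1 s. Geared to the ratchet wheel, 7.5 mm a tooth: if the pawl falls too soon the jaw stops at the next tooth.
- pawl (a joint): Angle of the pawl in rad: 0 with its nose down in the teeth, grows as the tab is lifted; clear of the teeth above 0.15, stop at 0.45. A spring presses it down: about 2 N at the tab to begin, 4 N at 0.25 rad.
- pawl_tab (a point): Centre of the graspable upper part of the upright tab at the free end of the dark steel pawl: a plate 24 mm (along clamp x) x 10 mm thick (along clamp y), its top edge 12 mm above this point, the pawl's bar 16 mm below it. Pinch the 10 mm from above. At rest at clamp x 113, y 30, z 98 mm, beyond the housing.
- pawl_pin (a point): Axis of the pawl's hinge pin, which runs along the clamp's y; at clamp x 40, y 30, z 69.5 mm. The tab is 73 mm from it towards the clamp's +x (and 29 mm above) and swings up in an arc about it.
- bottle_mid (a point): Centre, half-way up, of the clamped reagent bottle: 46 mm diameter, 83 mm high, 0.12 kg, upright on the bed (foot at z 14 mm). Its screw cap, 28 mm diameter, is the topmost 19 mm; the shoulder below it falls off to the body.
- vial_mid (a point): Centre, half-way up, of the small screw-cap vial: 23 mm diameter, 48 mm high, light, standing on the clamp's bed (foot at z 14 mm) between the moving jaw and the housing; its cap is the topmost 14 mm. Fingers fit beside it on the clamp's +y and -y sides only.
- tray: White enamel tray with a black rim, fixed to the bench, 273 (its x) x 373 (its y) mm, rim 32 mm high; origin at the centre of its underside. It does not move.
- mat_top (a point): Centre of the top face of the dark rubber mat that covers the tray's floor: 168 mm (tray x) x 280 mm (tray y), flat, 12 mm above the bench. Axes as the tray's.
- graduate_mid (a point): Centre, half-way up, of a small measuring cylinder standing on the mat: foot 42 mm diameter, 156 mm high. Bystander.
- brown_bottle_mid (a point): Centre, half-way up, of a larger reagent bottle standing on the mat: 54 mm diameter, 93 mm high. Bystander.
- timer_mid (a point): Centre of a flat timer lying on the mat: 62 x 62 x 15 mm. Bystander.
- tall_cylinder_mid (a point): Centre, half-way up, of a measuring cylinder standing on the bench beside the clamp on its -y side: foot 52 mm diameter, 211 mm high. Bystander.

How it is judged:
On the way, in this order (a step that is already met when the one before it is completed fails the run):
1. the vial stands upright on the mat while the jaw is still clamped (x of vial_mid in the frame of mat_top between -0.088 and 0.088 m and y of vial_mid in the frame of mat_top between -0.144 and 0.144 m and z of vial_mid in the frame of mat_top below 0.028 m and angle between vial_mid's own z axis and vertical below 0.15 rad and value of joint jaw below 0.005 m), for 0.2 s.
2. with the pawl lifted, the jaw has run fully back (value of joint jaw above 0.027 m and value of joint pawl above 0.08 rad), for 0.1 s.
At the end, for the whole second after the job is handed in: The vial and the bottle both stand upright (within 0.15 rad) on the tray's mat, their centres over it, and stay so; the jaw is fully back (beyond 27 mm) and the pawl is down on the wheel (below 0.2 rad) (x of vial_mid in the frame of mat_top between -0.088 and 0.088 m and y of vial_mid in the frame of mat_top between -0.144 and 0.144 m and z of vial_mid in the frame of mat_top below 0.028 m and angle between each of vial_mid, bottle_mid's own z axis and vertical below 0.15 rad and x of bottle_mid in the frame of mat_top between -0.088 and 0.088 m and y of bottle_mid in the frame of mat_top between -0.144 and 0.144 m and z of bottle_mid in the frame of mat_top below 0.046 m and value of joint jaw above 0.027 m and value of joint pawl below 0.2 rad); the robot touches nothing.
It fails at once if the bottle is pulled up out of the jaws before they have backed off (z of bottle_mid in the frame of clamp above 0.07 m and value of joint jaw below 0.015 m).
It fails at once if the vial is knocked over (angle between vial_mid's own z axis and vertical above 0.8 rad).
It fails at once if the bottle is knocked over (angle between bottle_mid's own z axis and vertical above 0.8 rad).
It fails at once if a bystander is knocked over or pushed more than 20 mm (distance of any of graduate_mid, brown_bottle_mid, timer_mid, tall_cylinder_mid from where it was at the start of the episode above 0.02 m).
It also fails if it takes over 64 s, if anything falls off the work surface, if the arm or the gripper's body presses on something with over 40 N, if the wrist force passes 120 N, or if a joint passes its speed limit or range.

ROBOT

A 6-joint arm with a two-finger parallel gripper is mounted at the origin on a cart in front of the work surface, level with it; the furniture and walls round the work are solid. World frame = base frame: x ahead of the robot, y to its left, z up, the work surface at z = 0. Lengths are in m, angles in rad, forces in N, time in s.
With the tool pointing down it reaches from about 0.425 to 0.95 m from the base axis. Payload 3.5 kg.
Tool frame: the origin (TCP) lies between the finger pads; the fingertips stand 25 mm ahead of it and the grasp point (between the pads) lies 6 mm ahead of it (ctrl.finger_overhang is the distance from the TCP to the fingertips, in m); x points along the fingers, y is the direction in which the jaws open and shut, and the axes are right-handed (so a half turn about x gives the same grasp; the last joint's range is limited). The gripper opens to 85 mm and grips with 20 to 120 N. Pads are 22 mm wide; open, the fingers measure 114 mm over their backs; the gripper's body (76 mm by 85 mm) begins 54 mm behind the grasp point. The pads swing forward as they close: fully open they stand 13 mm farther back than shut.
Start: joints at [1.081, 0.286, 1.577, -0, 1.279, -0.15], TCP at [0.225, 0.636, 0.217] pointing down, gripper open.
Joint ranges: [-2.77, 2.77], [-0.9, 2.22], [0.21, 2.48], [-1.53, 4.67], [0.24, 2.81], [-2.84, 2.84]. Speed limits (rad/s): [2.79, 2.79, 3.14, 3.14, 3.14, 3.14].

INTERFACE

Orientations are given as a unit quaternion [x, y, z, w].
In Python, from plant import ctrl gives the robot as it stands.
- The arm moves only by the tool play_rows, never from a script. Its argument "targets" is a list of rows, each an object with "delta_pos": the shift along the world's x, y, z normalised to -1 to 1, where 1 is 1000 mm, a list of three; "delta_rot": the turn, a rotation vector about the world's x, y, z normalised to -1 to 1, where 1 is pi rad, a list of three; "claw": the finger opening in mm, from 0 to 85.4. In form: [{"delta_pos": [tx, ty, tz], "delta_rot": [wx, wy, wz], "claw": claw}, ...]. A call has 1 to 20 rows; each row is the pose to reach, as a shift and turn from the pose measured when the call began, turning the shorter way round; what a row does not reach only later rows make up. A row lasts 1/12 s, in which the tool goes at most 41.7 mm and 7.16 degrees, less where a joint would pass 70% of its speed; a pose out of reach is approached as far as the arm can. A call with a number of a shift or a turn outside -1 to 1 is refused whole. A call with a gripper value outside its range is refused whole. The fingers move at their own pace and stop on an object; "newtons" is the grip in N (left out, the last holds). Time passes only in rows, so rows that repeat a pose let the fingers close. It gives the time, the measured TCP pose, the force and the opening at its end, in the units of the state.
- ctrl.get_state(): the state, without advancing time (a new reading comes with each control period).
- ctrl.read_camera(name): name is "scene" or "top" or "wrist"; returns the picture (480x640x3 uint8, blue, green, red); there is no depth.
- ctrl.calibration(name): a dict with "fx", "fy", "cx", "cy" (pixels), "camera_from_world" (4x4, takes a point from world to camera coordinates). Camera axes: x right, y down, z forward; pixel columns grow to the right and rows downward; lengths in m; the calibration is good to about 2 mm. A picture is of the moment at which its call begins: read the wrist's pose just before it. calibration takes no time and is no camera call; for the wrist camera it gives the pose at the moment of the call.
- ctrl.sign_off(): hands the job in, once; it reports no verdict.
The state is a dict: "time": time; "qpos": joint angles; "dq": joint speeds; "joint_efforts": joint torques, N m; "eef_pos": TCP position; "tcp_rot": TCP orientation; "contact_force": force on the tool from outside, world axes, zero at the start; "wrist_torque": the same for the moment, N m; "opening": opening from 0.0 (shut) to 1.0 (fully open).
Only numpy, scipy, OpenCV 4.12 (cv2) and the standard library are available. Lean on these libraries where they do the work, as an engineer would, in place of code of your own. Each camera call takes 0.05 s, during which the arm holds its last target. There are 200 camera calls.

## Working session

There is one attempt and no reset: what is moved stays moved. The work goes in short steps, Python scripts to look and compute and a tool call to move; the robot and the scene stay as the last step left them, time stands still between calls to the robot, and variables do not carry over. Pictures are saved under pics/ and viewed, about 8 in all and at most 12, crops included, and the job is handed in when it is done.

Besides the shell and the picture viewer there is one more tool, called after "Emit:" as a command line: name --argument value ..., lists and objects as JSON in quotes. play_rows: Moves the arm, as the interface text tells. Its arguments: {"type":"object","properties":{"targets":{"type":"array"},"newtons":{"type":"number"}},"required":["targets"]}

```bash
mkdir -p pics; ls; python3 - <<'E'
from plant import ctrl
import cv2,numpy as np
print(ctrl.get_state())
for n in("scene","top"):
    cv2.imwrite(f"pics/{n}0.png",ctrl.read_camera(n)); c=ctrl.calibration(n); print(n,c)
E
```

```text
pics
{'time': 0.0, 'qpos': array([ 1.08100890e+00,  2.87165374e-01,  1.57818365e+00,  3.47595156e-06,
        1.27857844e+00, -1.50020517e-01]), 'dq': array([-0.00093629, -0.00079796, -0.00034335, -0.00040845,  0.00066675,
        0.00272999]), 'joint_efforts': array([ 6.96307179e-04, -4.05990243e+01, -2.92621851e+01, -1.64907219e-04,
        5.86780894e-03, -1.08936706e-05]), 'eef_pos': array([0.22461307, 0.63580459, 0.2159438 ]), 'tcp_rot': array([ 0.1187658 ,  0.69718778, -0.12033226,  0.69666636]), 'contact_force': array([0.01413236, 0.29827599, 0.35885618]), 'wrist_torque': array([-0.03686629, -0.01006133,  0.00848212]), 'opening': 1.0009178095111504}
scene {'fx': 482.27455094476835, 'fy': 482.27455094476835, 'cx': 321.2562901903359, 'cy': 236.06246570054407, 'camera_from_world': array([[ 0.57485054, -0.81825504, -0.00235571, -0.3235042 ],
       [-0.49291762, -0.3439897 , -0.79918915,  0.33228348],
       [ 0.65313021,  0.46057548, -0.60107499,  0.90222208],
       [ 0.        ,  0.        ,  0.        ,  1.        ]])}
top {'fx': 540.8720147476682, 'fy': 540.8720147476682, 'cx': 329.21978015870263, 'cy': 236.26358534812428, 'camera_from_world': array([[ 4.40924168e-03, -9.99673227e-01, -2.51793106e-02,
         2.66466299e-02],
       [-9.83942955e-01,  1.55691414e-04, -1.78483156e-01,
         5.76813977e-01],
       [ 1.78428753e-01,  2.55619807e-02, -9.83620743e-01,
         1.04018875e+00],
       [ 0.00000000e+00,  0.00000000e+00,  0.00000000e+00,
         1.00000000e+00]])}
```

View pics/top0.png

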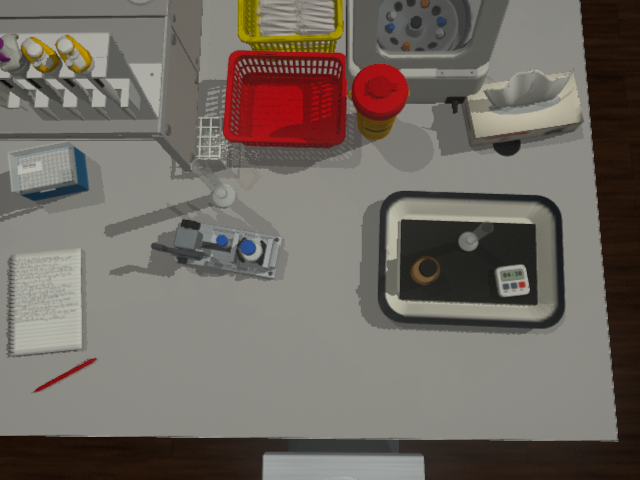

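View pics/scene0.png

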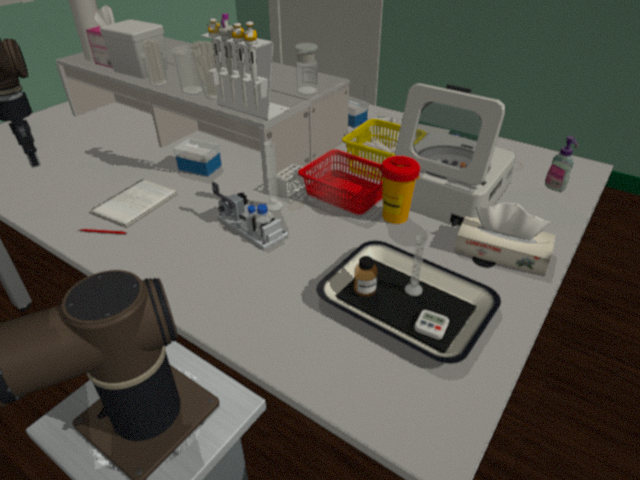

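The top view shows the clamp at about (180–283, 220–278), with its +x pointing image-left (world +y) and the pawl tab near (160,247). The tray runs (380–565, 192–327), with the cylinder's foot at (468,243), the brown bottle at (425,270) and the timer at (512,281). The tall cylinder is at (223,196).

```bash
cat > h.py <<'E'
from plant import ctrl
import cv2,numpy as np
from scipy.spatial.transform import Rotation as R
def ray(c,u,v):
    T=c["camera_from_world"];A=T[:3,:3];o=-A.T@T[:3,3]
    return o,A.T@np.array([(u-c["cx"])/c["fx"],(v-c["cy"])/c["fy"],1])
def onz(c,u,v,z):
    o,d=ray(c,u,v);return o+d*(z-o[2])/d[2]
def proj(c,p):
    T=c["camera_from_world"];q=T[:3,:3]@p+T[:3,3]
    return np.array([c["fx"]*q[0]/q[2]+c["cx"],c["fy"]*q[1]/q[2]+c["cy"]])
E
python3 - <<'E'
from h import *
c=ctrl.calibration("top");im=cv2.imread("pics/top0.png")
for n,u,v,z in[("bedR1",283,236,.014),("bedR2",274,278,.014),("vial cap",222,241,.06),("bottlecap",249,247,.097),("tab",158,247,.11),("graduate",468,243,.02),("brown",428,267,.105),("timer",512,281,.027),("tall",223,196,0),("trayTL",383,194,.032),("trayBR",563,326,.032),("matTL",400,221,.012),("matTR",536,223,.012),("matBL",400,300,.012),("matBR",537,305,.012)]: print(n,onz(c,u,v,z).round(3))
cw=ctrl.calibration("wrist")["camera_from_world"];s=ctrl.get_state()
print("wristcam in world",(-cw[:3,:3].T@cw[:3,3]).round(3),"fwd",cw[2,:3].round(3),"right",cw[0,:3].round(3)); print(R.from_quat(s["tcp_rot"]).as_matrix().round(3))
a=cv2.resize(im[170:300,130:300],None,fx=4.5,fy=4.5,interpolation=cv2.INTER_CUBIC)
cv2.imwrite("pics/crop.png",a)
cv2.imwrite("pics/w0.png",ctrl.read_camera("wrist"))
E
```

```text
bedR1 [0.584 0.126 0.014]
bedR2 [0.496 0.143 0.014]
vial cap [0.566 0.243 0.06 ]
bottlecap [0.548 0.182 0.097]
tab [0.545 0.355 0.11 ]
graduate [ 0.568 -0.258  0.02 ]
brown [ 0.508 -0.161  0.105]
timer [ 0.489 -0.341  0.027]
tall [0.675 0.259 0.   ]
trayTL [ 0.67  -0.083  0.032]
trayBR [ 0.4   -0.435  0.032]
matTL [ 0.617 -0.12   0.012]
matTR [ 0.612 -0.402  0.012]
matBL [ 0.452 -0.116  0.012]
matBR [ 0.442 -0.393  0.012]
wristcam in world [0.156 0.661 0.373] fwd [ 0.27  -0.097 -0.958] right [ 0.333  0.943 -0.002]
[[-0.001  0.333  0.943]
 [-0.002  0.943 -0.333]
 [-1.    -0.002 -0.   ]]
```

View pics/w0.png

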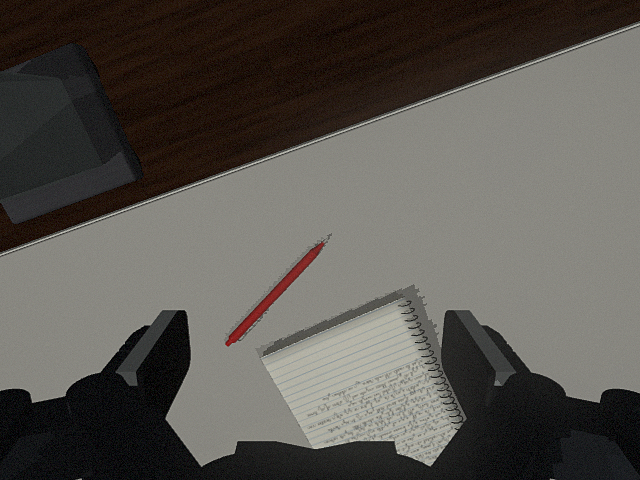

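The wrist view shows only the pen and notebook; image top is tool −z. I'll move over the clamp with the jaws along clamp y.

Emit:
play_rows --targets '[{"delta_pos": [0.34, -0.366, 0.05], "delta_rot": [0, 0, -0.453], "claw": 60}, {"delta_pos": [0.34, -0.366, 0.05], "delta_rot": [0, 0, -0.453], "claw": 60}, {"delta_pos": [0.34, -0.366, 0.05], "delta_rot": [0, 0, -0.453], "claw": 60}, {"delta_pos": [0.34, -0.366, 0.05], "delta_rot": [0, 0, -0.453], "claw": 60}, {"delta_pos": [0.34, -0.366, 0.05], "delta_rot": [0, 0, -0.453], "claw": 60}, {"delta_pos": [0.34, -0.366, 0.05], "delta_rot": [0, 0, -0.453], "claw": 60}, {"delta_pos": [0.34, -0.366, 0.05], "delta_rot": [0, 0, -0.453], "claw": 60}, {"delta_pos": [0.34, -0.366, 0.05], "delta_rot": [0, 0, -0.453], "claw": 60}, {"delta_pos": [0.34, -0.366, 0.05], "delta_rot": [0, 0, -0.453], "claw": 60}, {"delta_pos": [0.34, -0.366, 0.05], "delta_rot": [0, 0, -0.453], "claw": 60}, {"delta_pos": [0.34, -0.366, 0.05], "delta_rot": [0, 0, -0.453], "claw": 60}, {"delta_pos": [0.34, -0.366, 0.05], "delta_rot": [0, 0, -0.453], "claw": 60}, {"delta_pos": [0.34, -0.366, 0.05], "delta_rot": [0, 0, -0.453], "claw": 60}, {"delta_pos": [0.34, -0.366, 0.05], "delta_rot": [0, 0, -0.453], "claw": 60}, {"delta_pos": [0.34, -0.366, 0.05], "delta_rot": [0, 0, -0.453], "claw": 60}, {"delta_pos": [0.34, -0.366, 0.05], "delta_rot": [0, 0, -0.453], "claw": 60}, {"delta_pos": [0.34, -0.366, 0.05], "delta_rot": [0, 0, -0.453], "claw": 60}]'

```text
time: 1.57
eef_pos: [0.5635, 0.2712, 0.2659]
tcp_rot: [-0.545, -0.451, 0.546, -0.45]
contact_force: [0.1, -0.1, -0.1]
opening: 0.702
```

```bash
python3 - <<'E'
from h import *
import pickle
c=ctrl.calibration("wrist");im=ctrl.read_camera("wrist");cv2.imwrite("pics/w1.png",im);pickle.dump(c,open("w1.pkl","wb"))
E
```

```text
(no output)
```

View pics/w1.png

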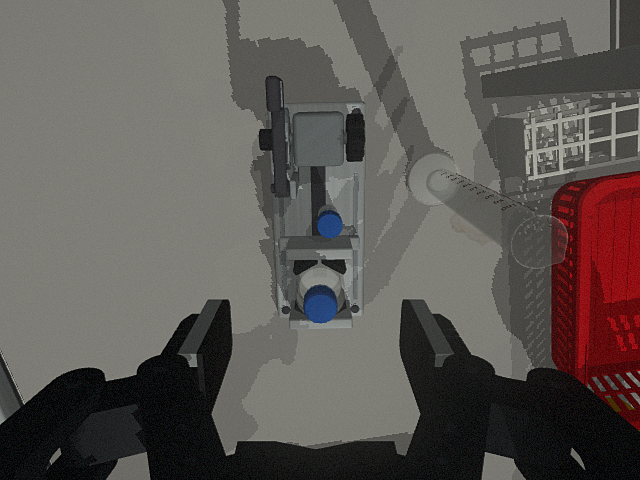

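The clamp is square in the view. Housing top is centred near (319,138), the vial cap at (329,224), the bottle cap at (320,304) and the tab top at (273,78).

```bash
python3 - <<'E'
from h import *
import pickle
c=pickle.load(open("w1.pkl","rb"));im=cv2.imread("pics/w1.png")
b=im.astype(int);m=((b[:,:,0]>b[:,:,2]+50)).astype(np.uint8)
n,l,st,ce=cv2.connectedComponentsWithStats(m)
for i in range(1,n):
    if st[i,4]>60: print(st[i],ce[i].round(1))
# bench-frame pieces
H=onz(c,319,138,.062);B=onz(c,320,304,.097);V=onz(c,329,224,.062);Tb=onz(c,273,78,.110)
L=[onz(c,294,112,.062),onz(c,343,112,.062),onz(c,344,163,.062),onz(c,294,165,.062)]
print("H",H,"B",B,"V",V,"Tab",Tb);print(np.round(L,4))
d=(H-B)[:2];print("len H-B",np.linalg.norm(d),"yaw",np.degrees(np.arctan2(d[1],d[0])))
a=np.arctan2(d[1],d[0]);x=np.array([np.cos(a),np.sin(a)]);y=np.array([-x[1],x[0]])
o=B[:2]+.057*x
for n,p in(("V",V),("H",H),("Tab",Tb)): print(n,"clamp",((p[:2]-o)@x).round(4),((p[:2]-o)@y).round(4))
print("origin",o)
s=ctrl.get_state();M=R.from_quat(s["tcp_rot"]).as_matrix();print(s["eef_pos"],"tool y yaw",np.degrees(np.arctan2(M[1,1],M[0,1])))
cv2.imwrite("pics/c1.png",cv2.resize(im[60:340,230:400],None,fx=2.1*1,fy=2.1,interpolation=cv2.INTER_CUBIC))
E
```

```text
[317 214  26  24 475] [329.5 225.5]
[304 294  34  29 746] [320.4 308.3]
H [0.57540139 0.31948089 0.062     ] B [0.55144457 0.18968737 0.097     ] V [0.57033721 0.24632295 0.062     ] Tab [0.55239312 0.3678887  0.11      ]
[[0.5595 0.3434 0.062 ]
 [0.5982 0.3359 0.062 ]
 [0.592  0.2956 0.062 ]
 [0.5509 0.3018 0.062 ]]
len H-B 0.1319859373339404 yaw 79.54224896375723
V clamp 0.0021 -0.0083
H clamp 0.075 -0.0
Tab clamp 0.1184 0.0314
origin [0.56179066 0.24574054]
[0.56358513 0.27125262 0.26600155] tool y yaw -10.871495972299233
```

View pics/c1.png

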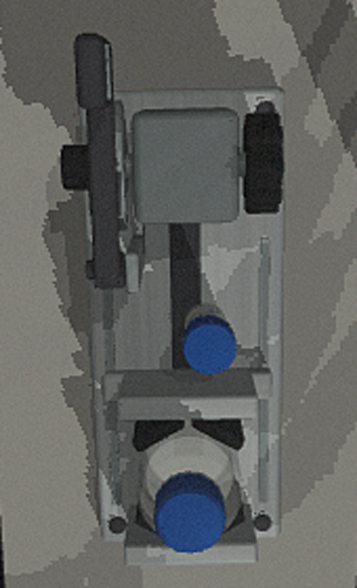

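Emit:
play_rows --newtons 25 --targets '[{"delta_pos": [0.0075, -0.025, -0.03], "delta_rot": [0, 0, 0.002], "claw": 50}, {"delta_pos": [0.0075, -0.025, -0.06], "delta_rot": [0, 0, 0.002], "claw": 50}, {"delta_pos": [0.0075, -0.025, -0.1], "delta_rot": [0, 0, 0.002], "claw": 50}, {"delta_pos": [0.0075, -0.025, -0.13], "delta_rot": [0, 0, 0.002], "claw": 50}, {"delta_pos": [0.0075, -0.025, -0.16], "delta_rot": [0, 0, 0.002], "claw": 50}, {"delta_pos": [0.0075, -0.025, -0.16], "delta_rot": [0, 0, 0.002], "claw": 50}, {"delta_pos": [0.0075, -0.025, -0.16], "delta_rot": [0, 0, 0.002], "claw": 50}]'

```text
time: 2.2
eef_pos: [0.5692, 0.2467, 0.1043]
tcp_rot: [-0.541, -0.454, 0.545, -0.451]
contact_force: [-0.1, -0.5, 1.6]
opening: 0.587
```

```bash
python3 - <<'E'
from h import *
print(ctrl.get_state()["eef_pos"])
im=ctrl.read_camera("wrist");cv2.imwrite("pics/w2.png",im)
E
```

```text
[0.56917876 0.24671995 0.10426319]
```

View pics/w2.png

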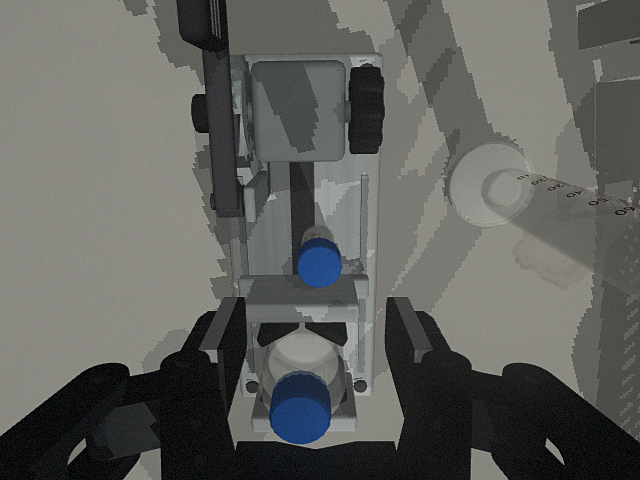

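The vial cap is at (319,262), centred between the fingers (midpoint about 316). I'll refine its position from this closer view.

```bash
python3 - <<'E'
from h import *
c=ctrl.calibration("wrist");s=ctrl.get_state()
for n,u,v,z in(("V",319.5,264,.062),("B",300,410,.097),("H",298,110,.062),("tab near-end top edges",204,48,.11)): print(n,onz(c,u,v,z))
M=R.from_quat(s["tcp_rot"]).as_matrix();print(M.round(3)); print(proj(c,np.array([.571,.246,.062])))
E
```

```text
V [0.57313818 0.24553411 0.062     ]
B [0.55365849 0.18970461 0.097     ]
H [0.57679177 0.31973637 0.062     ]
tab near-end top edges [0.5520926 0.3444692 0.11     ]
[[-0.002  0.983 -0.181]
 [ 0.001 -0.181 -0.983]
 [-1.    -0.002 -0.   ]]
[315.11113585 263.86340412]
```

Emit:
play_rows --newtons 25 --targets '[{"delta_pos": [0.003, 0, -0.02], "delta_rot": [0, 0, 0], "claw": 50}, {"delta_pos": [0.003, 0, -0.04], "delta_rot": [0, 0, 0], "claw": 50}, {"delta_pos": [0.003, 0, -0.051], "delta_rot": [0, 0, 0], "claw": 50}, {"delta_pos": [0.003, 0, -0.051], "delta_rot": [0, 0, 0], "claw": 40}, {"delta_pos": [0.003, 0, -0.051], "delta_rot": [0, 0, 0], "claw": 30}, {"delta_pos": [0.003, 0, -0.051], "delta_rot": [0, 0, 0], "claw": 25}, {"delta_pos": [0.003, 0, -0.051], "delta_rot": [0, 0, 0], "claw": 18}, {"delta_pos": [0.003, 0, -0.051], "delta_rot": [0, 0, 0], "claw": 15}, {"delta_pos": [0.003, 0, -0.051], "delta_rot": [0, 0, 0], "claw": 15}, {"delta_pos": [0.003, 0, -0.051], "delta_rot": [0, 0, 0], "claw": 15}, {"delta_pos": [0.003, 0, -0.051], "delta_rot": [0, 0, 0], "claw": 15}]'

```text
time: 3.17
eef_pos: [0.5743, 0.2471, 0.0562]
tcp_rot: [-0.543, -0.453, 0.544, -0.452]
contact_force: [-0.2, 0.0, -0.3]
opening: 0.177
```

Opening reached 15 mm, less than the vial's 23 mm, so I'll look.

```bash
python3 - <<'E'
from h import *
im=ctrl.read_camera("wrist");s=ctrl.read_camera("scene")
a=cv2.resize(s[160:260,190:310],(480,400),interpolation=cv2.INTER_CUBIC)
cv2.imwrite("pics/w3.png",np.hstack([cv2.resize(im,(320,240)).copy(),cv2.resize(a,(288,240))]) if 0 else np.hstack([im[100:480,140:500],cv2.resize(a,(430,380))]))
E
```

```text
(no output)
```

View pics/w3.png

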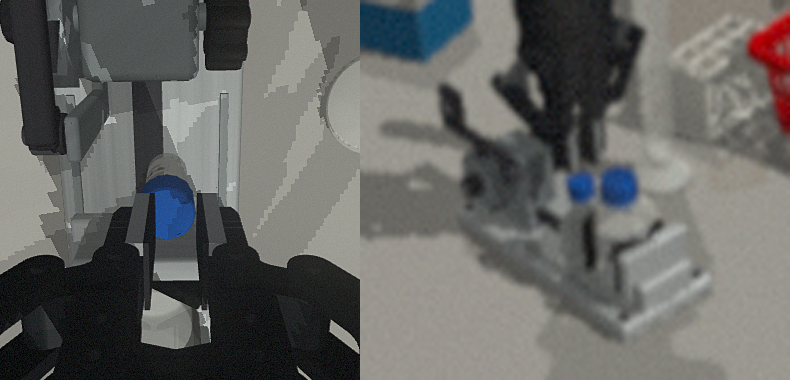

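```bash
python3 - <<'E'
from h import *
c=ctrl.calibration("wrist");s=ctrl.get_state();M=R.from_quat(s["tcp_rot"]).as_matrix();p=s["eef_pos"]
print(p)
for k in(.025,.006,-.006):
  for w in(-.011,.011):
    for h in(-.0075,.0075): print(k,w,h,proj(c,p+M@[k,h,w]).round(0)-[140,100])
im=ctrl.read_camera("wrist").astype(int)
m=(im[:,:,0]>im[:,:,2]+50).astype(np.uint8);n,l,st,ce=cv2.connectedComponentsWithStats(m)
for i in range(1,n):
  if st[i,4]>60:print(st[i]-[140,100,0,0,0],ce[i])
for v in(300,305,310):print(v,onz(c,310,v,.062))
E
```

```text
[0.5741432  0.24706468 0.05596414]
0.025 -0.011 -0.0075 [158. 154.]
0.025 -0.011 0.0075 [192. 154.]
0.025 0.011 -0.0075 [159. 199.]
0.025 0.011 0.0075 [191. 199.]
0.006 -0.011 -0.0075 [156. 169.]
0.006 -0.011 0.0075 [193. 169.]
0.006 0.011 -0.0075 [157. 218.]
0.006 0.011 0.0075 [193. 218.]
-0.006 -0.011 -0.0075 [155. 181.]
-0.006 -0.011 0.0075 [194. 181.]
-0.006 0.011 -0.0075 [155. 233.]
-0.006 0.011 0.0075 [194. 233.]
[ 144  182   52   58 1791] [311.86823004 312.18202122]
300 [0.57297725 0.25038788 0.062     ]
305 [0.57259001 0.24832971 0.062     ]
310 [0.57219995 0.24625647 0.062     ]
```

```bash
python3 - <<'E'
from h import *
print(ctrl.finger_overhang,[a for a in dir(ctrl) if a[0]!='_'])
s=ctrl.get_state();p=s["eef_pos"];M=R.from_quat(s["tcp_rot"]).as_matrix();c=ctrl.calibration("scene")
im=ctrl.read_camera("scene")
q=lambda u:(u-np.array([190,160]))*4
a=cv2.resize(im[160:260,190:340],(600,400),interpolation=cv2.INTER_CUBIC)
for k,col in((.025,(0,0,255)),(0,(0,255,0)),(-.025,(255,255,0))):
  pt=q(proj(c,p+M@[k,0,0]));print(k,pt);cv2.circle(a,tuple(int(x) for x in pt),4,col,-1)
pt=q(proj(c,np.array([.572,.246,.062])));cv2.drawMarker(a,tuple(int(x) for x in pt),(255,0,255),0,12,2)
cv2.imwrite("pics/s4.png",a)
E
```

```text
0.025 ['Unreachable', 'calibration', 'finger_overhang', 'get_state', 'read_camera', 'sign_off']
0.025 [249.88057563 219.37855185]
0 [246.81432137 190.02349792]
-0.025 [243.67951174 160.01212317]
```

View pics/s4.png

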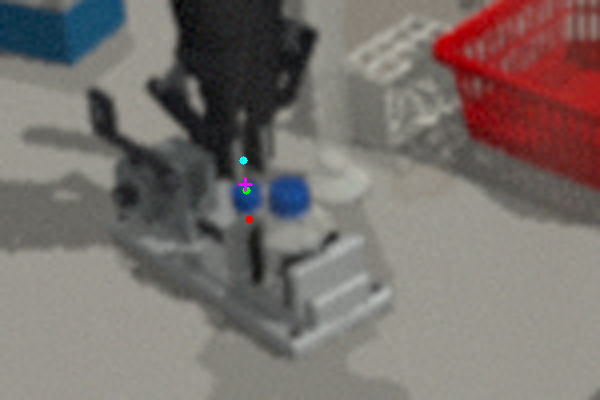

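The overlay shows the real fingertips ending above the vial cap, roughly 40 mm short of where the stated overhang puts them. The finger scale and row in the wrist view agree. So I'll reopen and descend farther in stages, watching force.

Emit:
play_rows --newtons 25 --targets '[{"delta_pos": [-0.002, -0.001, 0], "delta_rot": [0, 0, 0], "claw": 50}, {"delta_pos": [-0.002, -0.001, 0], "delta_rot": [0, 0, 0], "claw": 50}, {"delta_pos": [-0.002, -0.001, 0], "delta_rot": [0, 0, 0], "claw": 50}, {"delta_pos": [-0.002, -0.001, 0], "delta_rot": [0, 0, 0], "claw": 50}, {"delta_pos": [-0.002, -0.001, -0.01], "delta_rot": [0, 0, 0], "claw": 50}, {"delta_pos": [-0.002, -0.001, -0.02], "delta_rot": [0, 0, 0], "claw": 50}, {"delta_pos": [-0.002, -0.001, -0.025], "delta_rot": [0, 0, 0], "claw": 50}, {"delta_pos": [-0.002, -0.001, -0.025], "delta_rot": [0, 0, 0], "claw": 50}]'

```text
time: 4.03
eef_pos: [0.5702, 0.2456, 0.028]
tcp_rot: [-0.542, -0.454, 0.545, -0.451]
contact_force: [-0.1, -0.2, 0.0]
opening: 0.583
```

```bash
python3 - <<'E'
from h import *
im=ctrl.read_camera("wrist");s=ctrl.read_camera("scene");print(ctrl.get_state()["eef_pos"])
a=cv2.resize(s[160:260,190:310],(480,400),interpolation=cv2.INTER_CUBIC)
cv2.imwrite("pics/w5.png",np.hstack([im[100:480,140:500],cv2.resize(a,(430,380))]))
E
```

```text
[0.57157208 0.24593366 0.02992118]
```

View pics/w5.png

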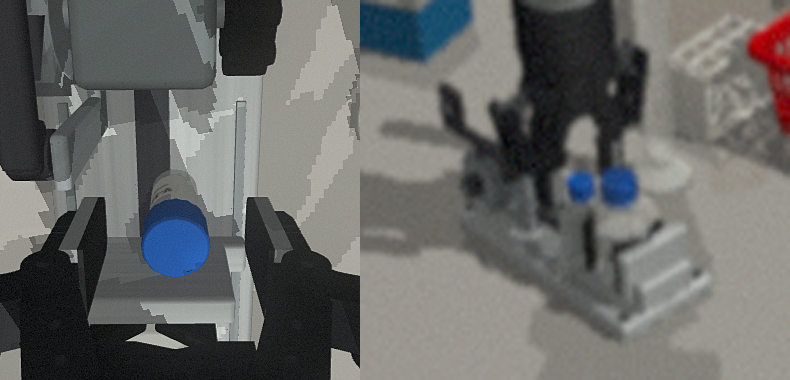

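Now the fingers straddle the cap: cap centre 176 against finger midpoint 173, no contact. I'll go down 17 mm and close.

Emit:
play_rows --newtons 25 --targets '[{"delta_pos": [0.001, 0, -0.008], "delta_rot": [0, 0, 0], "claw": 50}, {"delta_pos": [0.001, 0, -0.017], "delta_rot": [0, 0, 0], "claw": 50}, {"delta_pos": [0.001, 0, -0.017], "delta_rot": [0, 0, 0], "claw": 40}, {"delta_pos": [0.001, 0, -0.017], "delta_rot": [0, 0, 0], "claw": 32}, {"delta_pos": [0.001, 0, -0.017], "delta_rot": [0, 0, 0], "claw": 26}, {"delta_pos": [0.001, 0, -0.017], "delta_rot": [0, 0, 0], "claw": 20}, {"delta_pos": [0.001, 0, -0.017], "delta_rot": [0, 0, 0], "claw": 15}, {"delta_pos": [0.001, 0, -0.017], "delta_rot": [0, 0, 0], "claw": 15}, {"delta_pos": [0.001, 0, -0.017], "delta_rot": [0, 0, 0], "claw": 15}, {"delta_pos": [0.001, 0, -0.017], "delta_rot": [0, 0, 0], "claw": 15}]'

```text
time: 4.97
eef_pos: [0.5726, 0.246, 0.0131]
tcp_rot: [-0.543, -0.453, 0.544, -0.452]
contact_force: [0.2, 0.1, -0.8]
opening: 0.253
```

Emit:
play_rows --targets '[{"delta_pos": [0, 0, 0.02], "delta_rot": [0, 0, 0], "claw": 15}, {"delta_pos": [0, 0, 0.06], "delta_rot": [0, 0, 0], "claw": 15}, {"delta_pos": [0, 0, 0.1], "delta_rot": [0, 0, 0], "claw": 15}, {"delta_pos": [0, 0, 0.14], "delta_rot": [0, 0, 0], "claw": 15}, {"delta_pos": [0.017, -0.04, 0.15], "delta_rot": [0, 0, 0], "claw": 15}, {"delta_pos": [0.017, -0.08, 0.15], "delta_rot": [0, 0, 0], "claw": 15}, {"delta_pos": [0.017, -0.12, 0.15], "delta_rot": [0, 0, 0], "claw": 15}, {"delta_pos": [0.017, -0.16, 0.15], "delta_rot": [0, 0, 0], "claw": 15}, {"delta_pos": [0.017, -0.2, 0.15], "delta_rot": [0, 0, 0], "claw": 15}, {"delta_pos": [0.017, -0.24, 0.15], "delta_rot": [0, 0, 0], "claw": 15}, {"delta_pos": [0.017, -0.28, 0.15], "delta_rot": [0, 0, 0], "claw": 15}, {"delta_pos": [0.017, -0.32, 0.15], "delta_rot": [0, 0, 0], "claw": 15}, {"delta_pos": [0.017, -0.36, 0.15], "delta_rot": [0, 0, 0], "claw": 15}, {"delta_pos": [0.017, -0.4, 0.14], "delta_rot": [0, 0, 0], "claw": 15}, {"delta_pos": [0.017, -0.418, 0.12], "delta_rot": [0, 0, 0], "claw": 15}, {"delta_pos": [0.017, -0.418, 0.12], "delta_rot": [0, 0, 0], "claw": 15}, {"delta_pos": [0.017, -0.418, 0.12], "delta_rot": [0, 0, 0], "claw": 15}]'

```text
time: 6.38
eef_pos: [0.5884, -0.1725, 0.1316]
tcp_rot: [-0.543, -0.454, 0.545, -0.45]
contact_force: [-0.2, -0.1, -0.6]
opening: 0.255
```

```bash
python3 - <<'E'
from h import *
c=ctrl.calibration("wrist");im=ctrl.read_camera("wrist");t=ctrl.read_camera("top");s=ctrl.get_state();print(s["eef_pos"],s["opening"])
import pickle;pickle.dump(c,open("w6.pkl","wb"));cv2.imwrite("pics/w6f.png",im);cv2.imwrite("pics/t6.png",t)
a=cv2.resize(t[180:340,200:580],(760,320))
b=cv2.resize(im,(373,280));
cv2.imwrite("pics/w6.png",np.vstack([a,np.hstack([b,cv2.resize(ctrl.read_camera("scene")[220:370,300:510],(387,280))])]))
E
```

```text
[ 0.58986466 -0.17117325  0.13352614] 0.2537947709966319
```

View pics/w6.png

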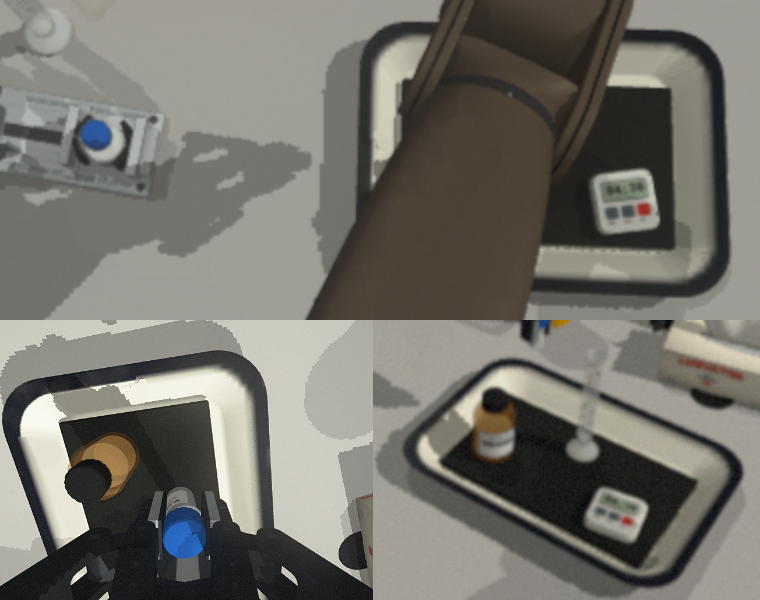

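The vial is held upright and the wrist view shows it inside the mat's far corner, with the brown bottle at left. I'll check the numbers.

```bash
python3 - <<'E'
from h import *
import pickle
c=ctrl.calibration("scene")
print("vial foot expected px",proj(c,np.array([.59,-.171,.134])), "mid",proj(c,np.array([.59,-.171,.158])))
w=pickle.load(open("w6.pkl","rb"));f=640/373
q=lambda u,v,z:onz(w,u*f,(v-320)*f,z).round(4)
print("mat near-end corners",q(60,423,.012),q(208,402,.012),"brown cap",q(88,482,.105),"vial cap top",q(184,534,.182))
im=cv2.imread("pics/w6f.png").astype(int);m=(im[:,:,0]>im[:,:,2]+50).astype(np.uint8);n,l,st,ce=cv2.connectedComponentsWithStats(m)
print([(st[i],ce[i]) for i in range(1,n) if st[i,4]>300])
E
```

```text
vial foot expected px [387.62329564 233.15282074] mid [388.45836194 224.81028078]
mat near-end corners [ 0.4588 -0.1168  0.012 ] [ 0.6233 -0.1244  0.012 ] brown cap [ 0.5141 -0.16    0.105 ] vial cap top [ 0.5897 -0.1697  0.182 ]
[(array([ 279,  320,   74,   89, 5369], dtype=int32), array([315.49189793, 365.08027566]))]
```

Emit:
play_rows --targets '[{"delta_pos": [0, 0, -0.03], "delta_rot": [0, 0, 0], "claw": 15}, {"delta_pos": [0, 0, -0.06], "delta_rot": [0, 0, 0], "claw": 15}, {"delta_pos": [0, 0, -0.085], "delta_rot": [0, 0, 0], "claw": 15}, {"delta_pos": [0, 0, -0.1], "delta_rot": [0, 0, 0], "claw": 15}, {"delta_pos": [0, 0, -0.108], "delta_rot": [0, 0, 0], "claw": 15}, {"delta_pos": [0, 0, -0.112], "delta_rot": [0, 0, 0], "claw": 15}, {"delta_pos": [0, 0, -0.115], "delta_rot": [0, 0, 0], "claw": 15}, {"delta_pos": [0, 0, -0.117], "delta_rot": [0, 0, 0], "claw": 15}, {"delta_pos": [0, 0, -0.119], "delta_rot": [0, 0, 0], "claw": 15}, {"delta_pos": [0, 0, -0.119], "delta_rot": [0, 0, 0], "claw": 15}]'

```text
time: 7.37
eef_pos: [0.5908, -0.1711, 0.0159]
tcp_rot: [-0.543, -0.453, 0.543, -0.453]
contact_force: [0.1, -0.3, 0.6]
opening: 0.251
```

Emit:
play_rows --targets '[{"delta_pos": [0, 0, -0.001], "delta_rot": [0, 0, 0], "claw": 15}, {"delta_pos": [0, 0, -0.002], "delta_rot": [0, 0, 0], "claw": 15}, {"delta_pos": [0, 0, -0.003], "delta_rot": [0, 0, 0], "claw": 15}, {"delta_pos": [0, 0, -0.003], "delta_rot": [0, 0, 0], "claw": 15}]'

```text
time: 7.7
eef_pos: [0.5908, -0.1712, 0.0128]
tcp_rot: [-0.543, -0.453, 0.543, -0.453]
contact_force: [0.9, 0.1, -0.9]
opening: 0.253
```

Emit:
play_rows --targets '[{"delta_pos": [0, 0, -0.001], "delta_rot": [0, 0, 0], "claw": 15}, {"delta_pos": [0, 0, -0.002], "delta_rot": [0, 0, 0], "claw": 15}, {"delta_pos": [0, 0, -0.002], "delta_rot": [0, 0, 0], "claw": 15}]'

```text
time: 7.95
eef_pos: [0.5908, -0.1712, 0.0109]
tcp_rot: [-0.543, -0.453, 0.543, -0.453]
contact_force: [-0.3, -0.5, 0.8]
opening: 0.249
```

Emit:
play_rows --targets '[{"delta_pos": [0, 0, -0.001], "delta_rot": [0, 0, 0], "claw": 15}, {"delta_pos": [0, 0, -0.002], "delta_rot": [0, 0, 0], "claw": 15}, {"delta_pos": [0, 0, -0.002], "delta_rot": [0, 0, 0], "claw": 15}]'

```text
time: 8.2
eef_pos: [0.591, -0.1714, 0.0107]
tcp_rot: [-0.543, -0.453, 0.544, -0.453]
contact_force: [-4.3, 1.3, 8.1]
opening: 0.251
```

Contact with the mat (8 N, z stopped at 0.0107). Releasing and rising.

Emit:
play_rows --targets '[{"delta_pos": [0, 0, 0.0005], "delta_rot": [0, 0, 0], "claw": 26}, {"delta_pos": [0, 0, 0.0005], "delta_rot": [0, 0, 0], "claw": 38}, {"delta_pos": [0, 0, 0.0005], "delta_rot": [0, 0, 0], "claw": 38}, {"delta_pos": [0, 0, 0.0005], "delta_rot": [0, 0, 0], "claw": 38}, {"delta_pos": [0, 0, 0.02], "delta_rot": [0, 0, 0], "claw": 38}, {"delta_pos": [0, 0, 0.05], "delta_rot": [0, 0, 0], "claw": 38}, {"delta_pos": [0, 0, 0.09], "delta_rot": [0, 0, 0], "claw": 38}, {"delta_pos": [0, 0, 0.13], "delta_rot": [0, 0, 0], "claw": 38}, {"delta_pos": [0, 0, 0.17], "delta_rot": [0, 0, 0], "claw": 38}, {"delta_pos": [0, 0, 0.17], "delta_rot": [0, 0, 0], "claw": 38}]'

```text
time: 9.03
eef_pos: [0.5959, -0.1735, 0.1914]
tcp_rot: [0.545, 0.448, -0.541, 0.458]
contact_force: [1.1, -0.2, 2.0]
opening: 0.444
```

```bash
python3 - <<'E'
from h import *
c=ctrl.calibration("wrist");im=ctrl.read_camera("wrist");cv2.imwrite("pics/w7.png",im)
b=im.astype(int);m=(b[:,:,0]>b[:,:,2]+50).astype(np.uint8);n,l,st,ce=cv2.connectedComponentsWithStats(m)
for i in range(1,n):
  if st[i,4]>200:
    print(st[i],ce[i],onz(c,*ce[i],.058)); print("upright base px:",proj(c,onz(c,*ce[i],.058)*[1,1,0]+[0,0,.012]))
E
```

```text
[287 199  32  35 890] [302.31123596 216.3494382 ] [ 0.58927252 -0.17178832  0.058     ]
upright base px: [303.13577846 202.05136151]
```

View pics/w7.png

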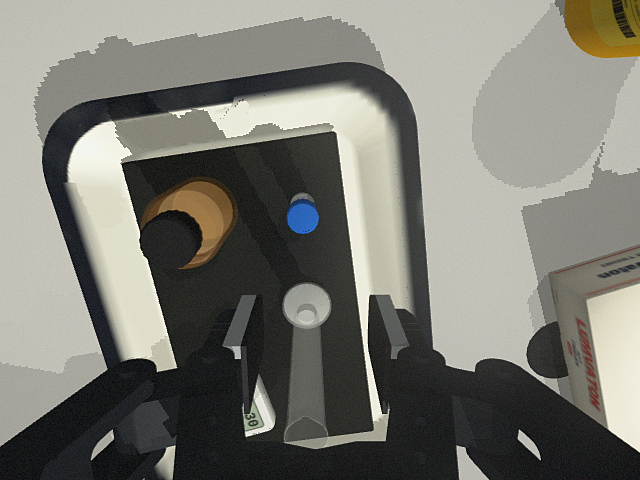

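The vial stands upright on the mat at (0.589,-0.172), and the graduate foot at (307,303) and the brown bottle are untouched. That's 11 pictures viewed. Next I'll hover near the pawl tab and measure it numerically.

Emit:
play_rows --targets '[{"delta_pos": [-0.005, 0.04, 0.01], "delta_rot": [0, 0, 0], "claw": 38}, {"delta_pos": [-0.01, 0.08, 0.01], "delta_rot": [0, 0, 0], "claw": 38}, {"delta_pos": [-0.015, 0.12, 0.01], "delta_rot": [0, 0, 0], "claw": 38}, {"delta_pos": [-0.02, 0.16, 0.01], "delta_rot": [0, 0, 0], "claw": 38}, {"delta_pos": [-0.025, 0.2, 0.01], "delta_rot": [0, 0, 0], "claw": 38}, {"delta_pos": [-0.03, 0.24, 0.01], "delta_rot": [0, 0, 0], "claw": 38}, {"delta_pos": [-0.035, 0.28, 0.01], "delta_rot": [0, 0, 0], "claw": 38}, {"delta_pos": [-0.04, 0.32, 0.01], "delta_rot": [0, 0, 0], "claw": 38}, {"delta_pos": [-0.043, 0.36, 0.01], "delta_rot": [0, 0, 0], "claw": 38}, {"delta_pos": [-0.043, 0.4, 0.01], "delta_rot": [0, 0, 0], "claw": 38}, {"delta_pos": [-0.043, 0.44, 0.01], "delta_rot": [0, 0, 0], "claw": 38}, {"delta_pos": [-0.043, 0.48, 0.01], "delta_rot": [0, 0, 0], "claw": 38}, {"delta_pos": [-0.043, 0.51, 0.01], "delta_rot": [0, 0, 0], "claw": 38}, {"delta_pos": [-0.043, 0.53, 0.01], "delta_rot": [0, 0, 0], "claw": 38}, {"delta_pos": [-0.043, 0.53, 0.01], "delta_rot": [0, 0, 0], "claw": 38}, {"delta_pos": [-0.043, 0.53, 0.01], "delta_rot": [0, 0, 0], "claw": 38}]'

```text
time: 10.42
eef_pos: [0.5502, 0.3576, 0.1951]
tcp_rot: [0.543, 0.45, -0.542, 0.457]
contact_force: [-0.9, -0.2, -0.4]
opening: 0.445
```

```bash
python3 - <<'E'
from h import *
import pickle
c=ctrl.calibration("wrist");im=ctrl.read_camera("wrist");cv2.imwrite("pics/w8.png",im);pickle.dump(c,open("w8.pkl","wb"));s=ctrl.get_state()
print(s["eef_pos"],s["tcp_rot"])
x=np.array([.178,.984,0]);y=np.array([-.984,.178,0]);o=np.array([.5623,.2439,0])
C=lambda a,b,z:o+a*x+b*y+[0,0,z]
print("tab top corners px",[proj(c,C(a,b,.11)).round() for a,b in((.101,.025),(.101,.035),(.125,.035),(.125,.025))])
print("housing corners",[proj(c,C(a,b,.062)).round() for a,b in((.056,.021),(.1,.021),(.1,-.021),(.056,-.021))])
print("fx",c["fx"])
g=cv2.cvtColor(im,cv2.COLOR_BGR2GRAY)
p=proj(c,C(.113,.03,.11)).astype(int)
print(p);print(g[p[1]-44:p[1]+45:4,p[0]-40:p[0]+41:4])
E
```

```text
[0.55053277 0.3566298  0.19538499] [ 0.5430678   0.44954798 -0.54266791  0.4566131 ]
tab top corners px [array([326., 251.]), array([309., 251.]), array([309., 212.]), array([326., 212.])]
housing corners [array([329., 288.]), array([330., 230.]), array([389., 230.]), array([386., 288.])]
fx 430.63955188941344
[317 232]
[[ 92  89  94  95  89  95  91  90  95  94  96  95  91  94  91  93  94  92
   95  96  92]
 [ 95  92  89  92  93  93  88  94  93  94  92  95  90  97  93  96  91  91
   93  96  96]
 [ 88  91  91  94  92  90  89  91  97  94  89  91  92  96  95  94  94  95
   93  92  91]
 [ 95  87  90  90  91  94  93  89  93  91  92  96  93  93  93  90  91  93
   91  91  92]
 [ 92  90  95  91  90  93  98  97 102 102 102  98  95  93  90  89  85  89
   92  86  80]
 [ 94  91  93  93  92  83  88  95  35  30  34  96  97  95  95  95  97 100
   99  97  98]
 [136  94  91  88  75  98 113  60  34  40  40  89 104  97 105 101 102 105
  103 102 102]
 [130  95  92  93  75  97 114  41  37  34  37  57 105 101 103 100 113 103
  106 105 105]
 [129  80  88  94  88 100  37  32  45  47  43  40 110  46  48  47 
[... 569 characters left out ...]
1  30  35  34  36  58  54  57  64  40  71  67  92  94  99  97
   99  96  96]
 [113 114 119  40  35  31  32  63  53  59  59 107  63  70  96  94  97  95
   98  97  98]
 [109 112 113  41  36  31  32  67  50  55  54  76  74  73 101  89 100  98
   97 102  98]
 [108  72  71  37  34  39  39  67  58  53  60  87  78  68  99  96  93 102
   98  97  98]
 [ 72  77  79  33  36  31  43  65  54  54  58  72  71  72  98  95  97 100
   95  98  99]
 [ 75  77  74  37  18  37  46  59  57  57  57  86  65  73 100  94  93  96
   99  96 103]
 [ 72  75  78  73  76 100 125  34  47  54  59  45 104  73  99  97  95  99
   98  96  97]
 [ 91  95  72  75  78 100 126  38  58  55  54  47 106  77  98  97  94  95
   99  96 102]]
```

Emit:
play_rows --newtons 45 --targets '[{"delta_pos": [0.001, -0.001, -0.035], "delta_rot": [0, 0, 0], "claw": 38}, {"delta_pos": [0.001, -0.001, -0.07], "delta_rot": [0, 0, 0], "claw": 38}, {"delta_pos": [0.001, -0.001, -0.09], "delta_rot": [0, 0, 0], "claw": 38}, {"delta_pos": [0.001, -0.001, -0.095], "delta_rot": [0, 0, 0], "claw": 38}, {"delta_pos": [0.001, -0.001, -0.095], "delta_rot": [0, 0, 0], "claw": 38}, {"delta_pos": [0.001, -0.001, -0.095], "delta_rot": [0, 0, 0], "claw": 38}]'

```text
time: 10.97
eef_pos: [0.5524, 0.355, 0.1015]
tcp_rot: [0.544, 0.449, -0.543, 0.456]
contact_force: [-0.0, 0.8, -0.0]
opening: 0.446
```

```bash
python3 - <<'E'
from h import *
c=ctrl.calibration("wrist");im=ctrl.read_camera("wrist");cv2.imwrite("pics/w9.png",im);s=ctrl.get_state()
print(s["eef_pos"]);M=R.from_quat(s["tcp_rot"]).as_matrix();print(M.round(3)[:,0])
for k in(-.018,-.03):print(k,[proj(c,s["eef_pos"]+M@[k,h,w]).round() for h,w in((-.019,-.011),(.019,-.011),(-.019,.011))])
print("tab",[proj(c,np.array([.5515,.356,.11])+np.array([a*.178-b*.984,a*.984+b*.178,0])).round() for a,b in((-.012,-.005),(-.012,.005),(.012,.005),(.012,-.005))])
g=cv2.cvtColor(im,cv2.COLOR_BGR2GRAY)
print(g[230:400:8,220:420:8])
E
```

```text
[0.55309951 0.35549948 0.10267598]
[ 0.01  -0.006 -1.   ]
-0.018 [array([261., 294.]), array([371., 294.]), array([263., 349.])]
-0.03 [array([257., 309.]), array([375., 309.]), array([259., 369.])]
tab [array([325., 336.]), array([299., 337.]), array([298., 279.]), array([325., 279.])]
[[139 141 100  96  95 100  94  94  96  93 100  96  98  97  99 100  97  99
   98 102  97 100  99  92  95]
 [136 138 142  95  97  98 100  95  96  82  80  74  82  71  79  81  79  77
   78  79  80  74  79  80  79]
 [142 131 138 138 138 138  93  99  68 106 107 113 107 112 108 108 104 109
  106 106 108 106 105 100 157]
 [140 135 141 140 137 138  97  92  73  44  40  33  40 110 113 112 118 116
  116 118  96 102 106 102  14]
 [137 136 136 143 132 140 137  94  74  87  36  37  36 113  52  54  56  53
   57  52  58  57  51 104 158]
 [141 136 142 137 139 140 141  76  79  92  31  41  39  89  52  52  50  53
   56  54  55  54  56 110 141]
 [140 139 140 138 136 140 119  73  78  95  47  38  43  90  46  55  51  54
   50  56  57  52  49  57  27]
 [142 141 140 139 138 136 118  70  82  92  54  57  53  50  64  67  69  67
   
[... 798 characters left out ...]
84  89  44  48  52  61  74  91  90  91
   94  22  20  25  72  13  29]
 [ 22  19 143  36  14  17  71  79  83  83  42  52  54  54  92  91  98  96
  100  25   7  18  82  25  27]
 [ 14  18  26  44  20 135  70  77  80  85  40  43  46  57  91 109  47  41
   42   9  18  27  22  17  17]
 [ 13   3  22  43  26 116 120  78  79  85  32  51  51  54  75 107  46  41
   46 107  30  26  18  18  22]
 [ 26  10  11  38   5 114 116  71  75  83  39  51  54  57  58 112  46  41
   41 106  25   9  12   7  21]
 [ 13  27  30  40  15 116 118 119  80  84  41  48  57  58  50 110  44  35
   44 103  17  22  25  22  23]
 [ 14  23  11  40  28 116 117  75  95  81  39  54  57  67 120 106  45  41
   42 103  22  29  19  27  14]]
```

The tab sits about 3 mm to the −x side of the finger midline. I'll correct for that, descend and pinch.

Emit:
play_rows --newtons 45 --targets '[{"delta_pos": [-0.003, -0.001, -0.005], "delta_rot": [0, 0, 0], "claw": 38}, {"delta_pos": [-0.003, -0.001, -0.015], "delta_rot": [0, 0, 0], "claw": 38}, {"delta_pos": [-0.003, -0.001, -0.025], "delta_rot": [0, 0, 0], "claw": 38}, {"delta_pos": [-0.003, -0.001, -0.03], "delta_rot": [0, 0, 0], "claw": 38}, {"delta_pos": [-0.003, -0.001, -0.03], "delta_rot": [0, 0, 0], "claw": 38}]'

```text
time: 11.43
eef_pos: [0.5486, 0.3539, 0.0702]
tcp_rot: [-0.543, -0.449, 0.543, -0.456]
contact_force: [0.8, 0.2, -0.5]
opening: 0.444
```

Emit:
play_rows --newtons 45 --targets '[{"delta_pos": [0, 0, 0], "delta_rot": [0, 0, 0], "claw": 28}, {"delta_pos": [0, 0, 0], "delta_rot": [0, 0, 0], "claw": 18}, {"delta_pos": [0, 0, 0], "delta_rot": [0, 0, 0], "claw": 10}, {"delta_pos": [0, 0, 0], "delta_rot": [0, 0, 0], "claw": 4}, {"delta_pos": [0, 0, 0], "delta_rot": [0, 0, 0], "claw": 4}, {"delta_pos": [0, 0, 0], "delta_rot": [0, 0, 0], "claw": 4}, {"delta_pos": [0, 0, 0], "delta_rot": [0, 0, 0], "claw": 4}]'

```text
time: 12.02
eef_pos: [0.549, 0.3538, 0.0703]
tcp_rot: [0.543, 0.449, -0.543, 0.457]
contact_force: [3.1, 0.2, -2.1]
opening: 0.107
```

Emit:
play_rows --targets '[{"delta_pos": [-0.0003, -0.0016, 0.0035], "delta_rot": [0, 0, 0], "claw": 4}, {"delta_pos": [-0.0006, -0.0032, 0.007], "delta_rot": [0, 0, 0], "claw": 4}, {"delta_pos": [-0.001, -0.005, 0.0105], "delta_rot": [0, 0, 0], "claw": 4}, {"delta_pos": [-0.0013, -0.007, 0.014], "delta_rot": [0, 0, 0], "claw": 4}, {"delta_pos": [-0.0016, -0.0093, 0.0172], "delta_rot": [0, 0, 0], "claw": 4}, {"delta_pos": [-0.002, -0.0115, 0.0205], "delta_rot": [0, 0, 0], "claw": 4}, {"delta_pos": [-0.002, -0.0115, 0.0205], "delta_rot": [0, 0, 0], "claw": 4}, {"delta_pos": [-0.002, -0.0115, 0.0205], "delta_rot": [0, 0, 0], "claw": 4}]'

```text
time: 12.68
eef_pos: [0.5468, 0.3414, 0.0891]
tcp_rot: [-0.543, -0.449, 0.543, -0.457]
contact_force: [5.4, -0.5, -8.7]
opening: 0.106
```

```bash
python3 - <<'E'
from h import *
im=ctrl.read_camera("wrist");cv2.imwrite("pics/w10.png",im)
print(ctrl.get_state()["eef_pos"])
E
```

```text
[0.54675146 0.34145634 0.08905754]
```

Emit:
play_rows --targets '[{"delta_pos": [0, 0, 0], "delta_rot": [0, 0, 0], "claw": 4}, {"delta_pos": [0, 0, 0], "delta_rot": [0, 0, 0], "claw": 4}, {"delta_pos": [0, 0, 0], "delta_rot": [0, 0, 0], "claw": 4}, {"delta_pos": [0, 0, 0], "delta_rot": [0, 0, 0], "claw": 4}, {"delta_pos": [0, 0, 0], "delta_rot": [0, 0, 0], "claw": 4}, {"delta_pos": [0, 0, 0], "delta_rot": [0, 0, 0], "claw": 4}, {"delta_pos": [0, 0, 0], "delta_rot": [0, 0, 0], "claw": 4}, {"delta_pos": [0, 0, 0], "delta_rot": [0, 0, 0], "claw": 4}, {"delta_pos": [0, 0, 0], "delta_rot": [0, 0, 0], "claw": 4}, {"delta_pos": [0, 0, 0], "delta_rot": [0, 0, 0], "claw": 4}, {"delta_pos": [0, 0, 0], "delta_rot": [0, 0, 0], "claw": 4}, {"delta_pos": [0, 0, 0], "delta_rot": [0, 0, 0], "claw": 4}, {"delta_pos": [0, 0, 0], "delta_rot": [0, 0, 0], "claw": 4}, {"delta_pos": [0, 0, 0], "delta_rot": [0, 0, 0], "claw": 4}, {"delta_pos": [0, 0, 0], "delta_rot": [0, 0, 0], "claw": 4}, {"delta_pos": [0, 0, 0], "delta_rot": [0, 0, 0], "claw": 4}, {"delta_pos": [0, 0, 0], "delta_rot": [0, 0, 0], "claw": 4}, {"delta_pos": [0, 0, 0], "delta_rot": [0, 0, 0], "claw": 4}, {"delta_pos": [0, 0, 0], "delta_rot": [0, 0, 0], "claw": 4}, {"delta_pos": [0, 0, 0], "delta_rot": [0, 0, 0], "claw": 4}]'

```text
time: 14.4
eef_pos: [0.5468, 0.3414, 0.0891]
tcp_rot: [-0.543, -0.449, 0.543, -0.457]
contact_force: [5.0, 0.6, -6.7]
opening: 0.107
```

```bash
python3 - <<'E'
from h import *
t=ctrl.read_camera("top");s=ctrl.read_camera("scene");cv2.imwrite("pics/t11.png",t);cv2.imwrite("pics/s11.png",s)
x=np.array([.178,.984,0]);y=np.array([-.984,.178,0]);o=np.array([.5623,.2425,0])
for n,a,b in(("top",cv2.imread("pics/top0.png"),t),("scene",cv2.imread("pics/scene0.png"),s)):
  c=ctrl.calibration(n)
  for cy in(-.024,-.015,.015,.024):
    P=[proj(c,o+k/1000*x+cy*y+[0,0,.059]) for k in range(-48,56,4)]
    for im in(a,b):
      g=cv2.cvtColor(im,cv2.COLOR_BGR2GRAY)
      print(n,cy,[int(g[int(round(p[1])),int(round(p[0]))]) for p in P])
E
```

```text
top -0.024 [114, 127, 138, 135, 123, 133, 132, 155, 111, 114, 119, 114, 114, 118, 112, 114, 117, 111, 113, 139, 130, 131, 132, 131, 131, 114]
top -0.024 [126, 139, 133, 126, 132, 130, 126, 128, 127, 118, 153, 147, 129, 172, 168, 127, 128, 122, 125, 153, 143, 144, 146, 144, 146, 124]
top -0.015 [70, 66, 49, 93, 112, 143, 156, 153, 125, 133, 130, 125, 79, 76, 82, 127, 130, 148, 148, 129, 129, 129, 129, 131, 131, 115]
top -0.015 [134, 142, 149, 168, 153, 172, 172, 138, 56, 46, 54, 119, 117, 172, 168, 137, 142, 164, 164, 142, 143, 142, 142, 142, 143, 126]
top 0.015 [112, 107, 63, 42, 62, 110, 114, 117, 51, 65, 72, 57, 68, 73, 56, 68, 80, 58, 57, 66, 51, 56, 45, 72, 80, 80]
top 0.015 [75, 116, 120, 83, 74, 57, 62, 67, 55, 40, 43, 47, 100, 176, 171, 96, 87, 62, 62, 71, 55, 60, 48, 83, 87, 86]
top 0.024 [46, 39, 41, 67, 67, 88, 115, 115, 111, 116, 116, 115, 117, 116, 116, 118, 126, 103, 94, 95, 91, 98, 121, 133, 122, 90]
top 0.024 [121, 124, 126, 110, 102, 101, 103, 77, 38, 40, 43, 76, 113, 177, 174, 130, 128, 109, 98, 104, 98, 107, 117, 124, 114, 88]
scene -0.024 [143, 116, 69, 59, 59, 60,
[... 256 characters left out ...]
, 69, 109, 106, 86, 71, 68, 70, 72, 87, 100, 97, 78, 35, 29, 16, 28, 52]
scene -0.015 [139, 97, 88, 62, 63, 63, 63, 62, 61, 56, 79, 143, 163, 160, 153, 122, 113, 98, 108, 105, 84, 37, 35, 24, 30, 61]
scene 0.015 [122, 102, 75, 63, 68, 102, 111, 102, 83, 115, 123, 123, 130, 126, 104, 91, 86, 87, 87, 87, 85, 88, 95, 101, 86, 67]
scene 0.015 [126, 112, 96, 75, 45, 31, 38, 46, 35, 20, 68, 68, 157, 172, 152, 106, 94, 92, 95, 94, 93, 95, 106, 102, 88, 65]
scene 0.024 [40, 25, 50, 70, 86, 96, 110, 118, 130, 135, 133, 129, 100, 96, 87, 86, 85, 88, 89, 97, 86, 77, 57, 59, 49, 54]
scene 0.024 [57, 34, 25, 47, 47, 28, 21, 22, 10, 34, 65, 138, 176, 177, 138, 113, 93, 94, 96, 106, 97, 79, 61, 57, 51, 57]
```

In both views the dark V pads and the jaw top have shifted about 28–32 mm along clamp +x, so the jaw is back. I'll let the pawl down along the reverse arc, release and rise.

Emit:
play_rows --targets '[{"delta_pos": [0.0005, 0.0035, -0.004], "delta_rot": [0, 0, 0], "claw": 4}, {"delta_pos": [0.001, 0.0065, -0.008], "delta_rot": [0, 0, 0], "claw": 4}, {"delta_pos": [0.0015, 0.009, -0.0125], "delta_rot": [0, 0, 0], "claw": 4}, {"delta_pos": [0.002, 0.011, -0.016], "delta_rot": [0, 0, 0], "claw": 4}, {"delta_pos": [0.0022, 0.0124, -0.0188], "delta_rot": [0, 0, 0], "claw": 4}, {"delta_pos": [0.0022, 0.0124, -0.0188], "delta_rot": [0, 0, 0], "claw": 4}, {"delta_pos": [0.0022, 0.0124, -0.0188], "delta_rot": [0, 0, 0], "claw": 4}, {"delta_pos": [0.0022, 0.0124, -0.0188], "delta_rot": [0, 0, 0], "claw": 20}, {"delta_pos": [0.0022, 0.0124, -0.0188], "delta_rot": [0, 0, 0], "claw": 38}, {"delta_pos": [0.0022, 0.0124, -0.0188], "delta_rot": [0, 0, 0], "claw": 38}, {"delta_pos": [0.0022, 0.0124, -0.0188], "delta_rot": [0, 0, 0], "claw": 38}, {"delta_pos": [0.0022, 0.0124, 0], "delta_rot": [0, 0, 0], "claw": 38}, {"delta_pos": [0.0022, 0.0124, 0.035], "delta_rot": [0, 0, 0], "claw": 38}, {"delta_pos": [0.0022, 0.0124, 0.07], "delta_rot": [0, 0, 0], "claw": 38}, {"delta_pos": [0.0022, 0.0124, 0.105], "delta_rot": [0, 0, 0], "claw": 38}, {"delta_pos": [0.0022, 0.0124, 0.12], "delta_rot": [0, 0, 0], "claw": 38}, {"delta_pos": [0.0022, 0.0124, 0.12], "delta_rot": [0, 0, 0], "claw": 38}]'

```text
time: 15.92
eef_pos: [0.5515, 0.3555, 0.2155]
tcp_rot: [0.547, 0.448, -0.539, 0.458]
contact_force: [-0.5, -0.2, 0.8]
opening: 0.443
```

Emit:
play_rows --targets '[{"delta_pos": [0, -0.04, 0], "delta_rot": [0, 0, 0], "claw": 50}, {"delta_pos": [0, -0.08, 0], "delta_rot": [0, 0, 0], "claw": 50}, {"delta_pos": [0, -0.12, -0.02], "delta_rot": [0, 0, 0], "claw": 50}, {"delta_pos": [0, -0.155, -0.045], "delta_rot": [0, 0, 0], "claw": 50}, {"delta_pos": [0, -0.166, -0.07], "delta_rot": [0, 0, 0], "claw": 50}, {"delta_pos": [0, -0.166, -0.07], "delta_rot": [0, 0, 0], "claw": 50}, {"delta_pos": [0, -0.166, -0.07], "delta_rot": [0, 0, 0], "claw": 50}, {"delta_pos": [0, -0.166, -0.07], "delta_rot": [0, 0, 0], "claw": 50}]'

```text
time: 16.58
eef_pos: [0.5517, 0.1902, 0.1456]
tcp_rot: [0.547, 0.448, -0.539, 0.457]
contact_force: [0.2, 0.1, 1.0]
opening: 0.586
```

```bash
python3 - <<'E'
from h import *
c=ctrl.calibration("wrist");im=ctrl.read_camera("wrist");s=ctrl.get_state()
print(s["eef_pos"],R.from_quat(s["tcp_rot"]).as_matrix().round(3).tolist())
b=im.astype(int);m=(b[:,:,0]>b[:,:,2]+50).astype(np.uint8);n,l,st,ce=cv2.connectedComponentsWithStats(m)
for i in range(1,n):
  if st[i,4]>300:
    print(st[i],ce[i]);u,v,w,h,_=st[i]
    r=c["fx"]*.014/((ctrl.calibration("wrist")["camera_from_world"]@np.r_[.552,.188,.097,1])[2]);print("exp r",r)
    print("top circle fit",onz(c,u+w/2,v+h-r,.097),"px",u+w/2,v+h-r)
t=ctrl.read_camera("top");cv2.imwrite("pics/t12.png",t)
cv2.imwrite("pics/c12.png",np.hstack([cv2.resize(im,(400,300)),cv2.resize(ctrl.read_camera("scene")[160:260,190:323],(400,300))]))
E
```

```text
[0.55234891 0.19064747 0.14666625] [[0.019, 0.984, -0.179], [-0.003, -0.179, -0.984], [-1.0, 0.019, -0.001]]
[ 282  238   56   52 2132] [309.68621013 264.62101313]
exp r 27.458299824869076
top circle fit [0.54977718 0.18880034 0.097     ] px 310.0 262.5417001751309
```

Emit:
play_rows --newtons 40 --targets '[{"delta_pos": [-0.002, -0.0015, -0.03], "delta_rot": [0.001, 0.006, 0], "claw": 50}, {"delta_pos": [-0.002, -0.0015, -0.06], "delta_rot": [0.001, 0.006, 0], "claw": 50}, {"delta_pos": [-0.002, -0.0015, -0.08], "delta_rot": [0.001, 0.006, 0], "claw": 50}, {"delta_pos": [-0.002, -0.0015, -0.09], "delta_rot": [0.001, 0.006, 0], "claw": 50}, {"delta_pos": [-0.002, -0.0015, -0.09], "delta_rot": [0.001, 0.006, 0], "claw": 50}]'

```text
time: 17.15
eef_pos: [0.5491, 0.1899, 0.0553]
tcp_rot: [-0.542, -0.454, 0.543, -0.453]
contact_force: [-0.0, 0.1, -0.2]
opening: 0.582
```

Emit:
play_rows --newtons 40 --targets '[{"delta_pos": [0, 0, 0], "delta_rot": [0, 0, 0], "claw": 42}, {"delta_pos": [0, 0, 0], "delta_rot": [0, 0, 0], "claw": 35}, {"delta_pos": [0, 0, 0], "delta_rot": [0, 0, 0], "claw": 29}, {"delta_pos": [0, 0, 0], "delta_rot": [0, 0, 0], "claw": 24}, {"delta_pos": [0, 0, 0], "delta_rot": [0, 0, 0], "claw": 20}, {"delta_pos": [0, 0, 0], "delta_rot": [0, 0, 0], "claw": 20}, {"delta_pos": [0, 0, 0], "delta_rot": [0, 0, 0], "claw": 20}, {"delta_pos": [0, 0, 0], "delta_rot": [0, 0, 0], "claw": 20}]'

```text
time: 17.82
eef_pos: [0.5505, 0.1903, 0.057]
tcp_rot: [0.543, 0.454, -0.542, 0.453]
contact_force: [0.2, 0.8, 5.4]
opening: 0.449
```

The fingers stopped at 38 mm with 5 N upward, so the tips are on the shoulder. I'll reopen, raise 8 mm and close again.

Emit:
play_rows --newtons 40 --targets '[{"delta_pos": [0, -0.001, 0], "delta_rot": [0, 0, 0], "claw": 48}, {"delta_pos": [0, -0.001, 0], "delta_rot": [0, 0, 0], "claw": 48}, {"delta_pos": [0, -0.001, 0.004], "delta_rot": [0, 0, 0], "claw": 48}, {"delta_pos": [0, -0.001, 0.008], "delta_rot": [0, 0, 0], "claw": 48}, {"delta_pos": [0, -0.001, 0.008], "delta_rot": [0, 0, 0], "claw": 48}, {"delta_pos": [0, -0.001, 0.008], "delta_rot": [0, 0, 0], "claw": 40}, {"delta_pos": [0, -0.001, 0.008], "delta_rot": [0, 0, 0], "claw": 32}, {"delta_pos": [0, -0.001, 0.008], "delta_rot": [0, 0, 0], "claw": 26}, {"delta_pos": [0, -0.001, 0.008], "delta_rot": [0, 0, 0], "claw": 20}, {"delta_pos": [0, -0.001, 0.008], "delta_rot": [0, 0, 0], "claw": 20}, {"delta_pos": [0, -0.001, 0.008], "delta_rot": [0, 0, 0], "claw": 20}, {"delta_pos": [0, -0.001, 0.008], "delta_rot": [0, 0, 0], "claw": 20}, {"delta_pos": [0, -0.001, 0.008], "delta_rot": [0, 0, 0], "claw": 20}]'

```text
time: 18.9
eef_pos: [0.551, 0.1893, 0.0657]
tcp_rot: [0.543, 0.454, -0.542, 0.454]
contact_force: [-1.2, -0.4, 5.8]
opening: 0.345
```

Emit:
play_rows --newtons 40 --targets '[{"delta_pos": [0, 0, 0], "delta_rot": [0, 0, 0], "claw": 40}, {"delta_pos": [0, 0, 0], "delta_rot": [0, 0, 0], "claw": 40}, {"delta_pos": [0, 0, 0.004], "delta_rot": [0, 0, 0], "claw": 40}, {"delta_pos": [0, 0, 0.004], "delta_rot": [0, 0, 0], "claw": 40}, {"delta_pos": [0, 0, 0.004], "delta_rot": [0, 0, 0], "claw": 32}, {"delta_pos": [0, 0, 0.004], "delta_rot": [0, 0, 0], "claw": 26}, {"delta_pos": [0, 0, 0.004], "delta_rot": [0, 0, 0], "claw": 20}, {"delta_pos": [0, 0, 0.004], "delta_rot": [0, 0, 0], "claw": 20}, {"delta_pos": [0, 0, 0.004], "delta_rot": [0, 0, 0], "claw": 20}, {"delta_pos": [0, 0, 0.004], "delta_rot": [0, 0, 0], "claw": 20}, {"delta_pos": [0, 0, 0.004], "delta_rot": [0, 0, 0], "claw": 20}]'

```text
time: 19.82
eef_pos: [0.5509, 0.1893, 0.0698]
tcp_rot: [0.543, 0.454, -0.542, 0.454]
contact_force: [-1.2, 1.2, 1.8]
opening: 0.308
```

Opening is 26 mm, so the cap is gripped. Lifting gently first.

Emit:
play_rows --targets '[{"delta_pos": [0, 0, 0.01], "delta_rot": [0, 0, 0], "claw": 20}, {"delta_pos": [0, 0, 0.025], "delta_rot": [0, 0, 0], "claw": 20}, {"delta_pos": [0, 0, 0.05], "delta_rot": [0, 0, 0], "claw": 20}, {"delta_pos": [0, 0, 0.08], "delta_rot": [0, 0, 0], "claw": 20}, {"delta_pos": [0, 0, 0.115], "delta_rot": [0, 0, 0], "claw": 20}, {"delta_pos": [0, 0, 0.15], "delta_rot": [0, 0, 0], "claw": 20}, {"delta_pos": [0, 0, 0.18], "delta_rot": [0, 0, 0], "claw": 20}, {"delta_pos": [0, 0, 0.19], "delta_rot": [0, 0, 0], "claw": 20}, {"delta_pos": [0, 0, 0.19], "delta_rot": [0, 0, 0], "claw": 20}]'

```text
time: 20.57
eef_pos: [0.5526, 0.1896, 0.2639]
tcp_rot: [0.545, 0.452, -0.54, 0.455]
contact_force: [-0.8, 0.0, -0.3]
opening: 0.309
```

```bash
python3 - <<'E'
from h import *
s=ctrl.get_state();print(s["eef_pos"],s["opening"],s["contact_force"])
w=ctrl.read_camera("wrist");t=ctrl.read_camera("top");sc=ctrl.read_camera("scene")
for n,i in(("w",w),("t",t),("s",sc)):cv2.imwrite(f"pics/{n}13.png",i)
b=w.astype(int);m=(b[:,:,0]>b[:,:,2]+50).astype(np.uint8);n,l,st,ce=cv2.connectedComponentsWithStats(m)
print([st[i] for i in range(1,n) if st[i,4]>300])
c=ctrl.calibration("scene");f=proj(c,s["eef_pos"]+np.array([0,0,-.056]));print("expected bottle foot scene px",f)
cv2.imwrite("pics/c13.png",np.hstack([cv2.resize(w,(400,300)),cv2.resize(sc[120:260,170:357],(400,300))]))
import pickle;w7c=None
# graduate foot from w7 needs that pose; use top image instead
ct=ctrl.calibration("top");print("grad",onz(ct,468,243,.012))
E
```

```text
[0.55262123 0.18958992 0.26389715] 0.3093828560339603 [-0.76339558  0.0225303  -0.25906068]
[array([ 277,  302,   72,   74, 4132], dtype=int32)]
expected bottle foot scene px [257.72027162 168.58047821]
grad [ 0.56978903 -0.25948168  0.012     ]
```

View pics/c13.png

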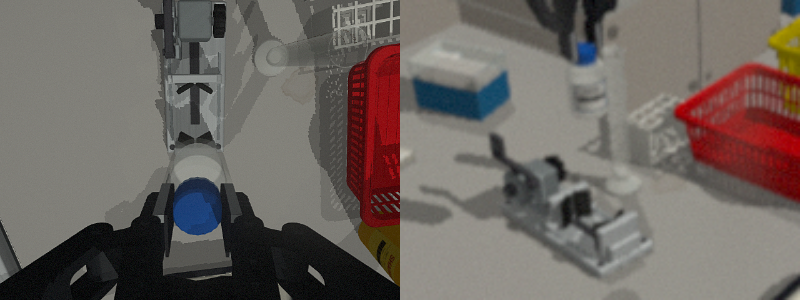

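The bottle hangs upright by its cap and the clamp is empty with the jaw back at the housing. Now carrying it over to the tray.

Emit:
play_rows --targets '[{"delta_pos": [0.002, -0.04, 0], "delta_rot": [0, 0, 0], "claw": 20}, {"delta_pos": [0.004, -0.08, 0], "delta_rot": [0, 0, 0], "claw": 20}, {"delta_pos": [0.006, -0.12, 0], "delta_rot": [0, 0, 0], "claw": 20}, {"delta_pos": [0.008, -0.16, 0], "delta_rot": [0, 0, 0], "claw": 20}, {"delta_pos": [0.01, -0.2, 0], "delta_rot": [0, 0, 0], "claw": 20}, {"delta_pos": [0.012, -0.24, 0], "delta_rot": [0, 0, 0], "claw": 20}, {"delta_pos": [0.014, -0.28, 0], "delta_rot": [0, 0, 0], "claw": 20}, {"delta_pos": [0.016, -0.32, 0], "delta_rot": [0, 0, 0], "claw": 20}, {"delta_pos": [0.018, -0.36, 0], "delta_rot": [0, 0, 0], "claw": 20}, {"delta_pos": [0.02, -0.4, 0], "delta_rot": [0, 0, 0], "claw": 20}, {"delta_pos": [0.022, -0.44, 0], "delta_rot": [0, 0, 0], "claw": 20}, {"delta_pos": [0.024, -0.48, 0], "delta_rot": [0, 0, 0], "claw": 20}, {"delta_pos": [0.025, -0.51, 0], "delta_rot": [0, 0, 0], "claw": 20}, {"delta_pos": [0.025, -0.53, 0], "delta_rot": [0, 0, 0], "claw": 20}, {"delta_pos": [0.025, -0.54, 0], "delta_rot": [0, 0, 0], "claw": 20}, {"delta_pos": [0.025, -0.54, 0], "delta_rot": [0, 0, 0], "claw": 20}, {"delta_pos": [0.025, -0.54, 0], "delta_rot": [0, 0, 0], "claw": 20}]'

```text
time: 22.13
eef_pos: [0.574, -0.35, 0.2543]
tcp_rot: [-0.542, -0.456, 0.544, -0.451]
contact_force: [-0.5, 0.0, -1.3]
opening: 0.309
```

```bash
python3 - <<'E'
from h import *
s=ctrl.get_state();c=ctrl.calibration("wrist");w=ctrl.read_camera("wrist");cv2.imwrite("pics/w14.png",w)
print(s["eef_pos"],s["opening"],R.from_quat(s["tcp_rot"]).as_matrix()[:,0].round(3))
b=w.astype(int);m=(b[:,:,0]>b[:,:,2]+50).astype(np.uint8);n,l,st,ce=cv2.connectedComponentsWithStats(m)
for i in range(1,n):
  if st[i,4]>100:print(st[i],onz(c,*ce[i],.055))
g=cv2.cvtColor(w,cv2.COLOR_BGR2GRAY)
for p in((.575,-.30),(.575,-.38),(.61,-.345),(.6,-.39)): 
  q=proj(c,np.array([*p,.012]));print(p,q.round(),g[int(q[1]),int(q[0])] if 0<=q[0]<640 and 0<=q[1]<480 else None)
E
```

```text
[ 0.57399442 -0.34997892  0.25432183] 0.3085383963490099 [-0.006  0.003 -1.   ]
[ 277  289   78   88 5228] [ 0.54985252 -0.47538362  0.055     ]
(0.575, -0.3) [308. 136.] 43
(0.575, -0.38) [324. 220.] 35
(0.61, -0.345) [354. 178.] 48
(0.6, -0.39) [351. 226.] 53
```

Emit:
play_rows --targets '[{"delta_pos": [0.004, 0, -0.04], "delta_rot": [0, 0, 0], "claw": 20}, {"delta_pos": [0.004, 0, -0.08], "delta_rot": [0, 0, 0], "claw": 20}, {"delta_pos": [0.004, 0, -0.115], "delta_rot": [0, 0, 0], "claw": 20}, {"delta_pos": [0.004, 0, -0.145], "delta_rot": [0, 0, 0], "claw": 20}, {"delta_pos": [0.004, 0, -0.165], "delta_rot": [0, 0, 0], "claw": 20}, {"delta_pos": [0.004, 0, -0.175], "delta_rot": [0, 0, 0], "claw": 20}, {"delta_pos": [0.004, 0, -0.18], "delta_rot": [0, 0, 0], "claw": 20}, {"delta_pos": [0.004, 0, -0.182], "delta_rot": [0, 0, 0], "claw": 20}, {"delta_pos": [0.004, 0, -0.183], "delta_rot": [0, 0, 0], "claw": 20}, {"delta_pos": [0.004, 0, -0.183], "delta_rot": [0, 0, 0], "claw": 20}]'

```text
time: 23.02
eef_pos: [0.5795, -0.3499, 0.0742]
tcp_rot: [-0.542, -0.455, 0.543, -0.453]
contact_force: [-0.1, -0.0, -0.9]
opening: 0.311
```

Emit:
play_rows --targets '[{"delta_pos": [0, 0, -0.001], "delta_rot": [0, 0, 0], "claw": 20}, {"delta_pos": [0, 0, -0.002], "delta_rot": [0, 0, 0], "claw": 20}, {"delta_pos": [0, 0, -0.002], "delta_rot": [0, 0, 0], "claw": 20}]'

```text
time: 23.27
eef_pos: [0.58, -0.3504, 0.0733]
tcp_rot: [-0.542, -0.454, 0.543, -0.454]
contact_force: [-0.1, 0.4, -1.2]
opening: 0.311
```

Emit:
play_rows --targets '[{"delta_pos": [0, 0, -0.001], "delta_rot": [0, 0, 0], "claw": 20}, {"delta_pos": [0, 0, -0.003], "delta_rot": [0, 0, 0], "claw": 20}, {"delta_pos": [0, 0, -0.004], "delta_rot": [0, 0, 0], "claw": 20}, {"delta_pos": [0, 0, -0.004], "delta_rot": [0, 0, 0], "claw": 20}]'

```text
time: 23.6
eef_pos: [0.5797, -0.3502, 0.0687]
tcp_rot: [-0.542, -0.454, 0.543, -0.453]
contact_force: [-0.1, -0.4, -1.3]
opening: 0.309
```

Emit:
play_rows --targets '[{"delta_pos": [0, 0, -0.001], "delta_rot": [0, 0, 0], "claw": 20}, {"delta_pos": [0, 0, -0.002], "delta_rot": [0, 0, 0], "claw": 20}, {"delta_pos": [0, 0, -0.002], "delta_rot": [0, 0, 0], "claw": 20}]'

```text
time: 23.85
eef_pos: [0.5798, -0.3507, 0.0678]
tcp_rot: [-0.541, -0.454, 0.543, -0.454]
contact_force: [-3.0, 0.5, 4.4]
opening: 0.311
```

Contact where expected (z 0.0678). Release, rise, and back away to the robot side and left so the cameras can see the tray.

Emit:
play_rows --targets '[{"delta_pos": [0, 0, 0], "delta_rot": [0, 0, 0], "claw": 30}, {"delta_pos": [0, 0, 0], "delta_rot": [0, 0, 0], "claw": 45}, {"delta_pos": [0, 0, 0], "delta_rot": [0, 0, 0], "claw": 45}, {"delta_pos": [0, 0, 0], "delta_rot": [0, 0, 0], "claw": 45}, {"delta_pos": [0, 0, 0.015], "delta_rot": [0, 0, 0], "claw": 45}, {"delta_pos": [0, 0, 0.04], "delta_rot": [0, 0, 0], "claw": 45}, {"delta_pos": [0, 0, 0.08], "delta_rot": [0, 0, 0], "claw": 45}, {"delta_pos": [0, 0, 0.12], "delta_rot": [0, 0, 0], "claw": 45}, {"delta_pos": [0, 0, 0.16], "delta_rot": [0, 0, 0], "claw": 45}, {"delta_pos": [0, 0, 0.18], "delta_rot": [0, 0, 0], "claw": 45}, {"delta_pos": [-0.01, 0.04, 0.18], "delta_rot": [0, 0, 0], "claw": 45}, {"delta_pos": [-0.02, 0.08, 0.18], "delta_rot": [0, 0, 0], "claw": 45}, {"delta_pos": [-0.03, 0.12, 0.18], "delta_rot": [0, 0, 0], "claw": 45}, {"delta_pos": [-0.04, 0.16, 0.18], "delta_rot": [0, 0, 0], "claw": 45}, {"delta_pos": [-0.05, 0.2, 0.18], "delta_rot": [0, 0, 0], "claw": 45}, {"delta_pos": [-0.06, 0.24, 0.18], "delta_rot": [0, 0, 0], "claw": 45}, {"delta_pos": [-0.06, 0.28, 0.18], "delta_rot": [0, 0, 0], "claw": 45}, {"delta_pos": [-0.06, 0.32, 0.18], "delta_rot": [0, 0, 0], "claw": 45}, {"delta_pos": [-0.06, 0.36, 0.18], "delta_rot": [0, 0, 0], "claw": 45}, {"delta_pos": [-0.06, 0.36, 0.18], "delta_rot": [0, 0, 0], "claw": 45}]'

```text
time: 25.52
eef_pos: [0.5192, 0.0153, 0.2493]
tcp_rot: [0.541, 0.456, -0.54, 0.455]
contact_force: [-0.1, -0.6, -0.3]
opening: 0.526
```

```bash
python3 - <<'E'
from h import *
s=ctrl.get_state();print(s["time"],s["eef_pos"],s["contact_force"])
T=ctrl.read_camera("top");S=ctrl.read_camera("scene");cv2.imwrite("pics/t15.png",T);cv2.imwrite("pics/s15.png",S)
o=[]
for n,w in(("top",T),("scene",S)):
  c=ctrl.calibration(n);b=w.astype(int);m=(b[:,:,0]>b[:,:,2]+45).astype(np.uint8);k,l,st,ce=cv2.connectedComponentsWithStats(m)
  for i in range(1,k):
    if st[i,4]>15:print(n,st[i],ce[i].round(1),"z.055",onz(c,*ce[i],.055).round(3),"z.09",onz(c,*ce[i],.09).round(3))
  print(n,"expect vial cap",proj(c,np.array([.589,-.172,.055])).round(1),"bottle cap",proj(c,np.array([.58,-.35,.088])).round(1))
# bystanders: aligned comparison with first pictures
for n,w,boxes in(("top",T,{"grad":(455,230,485,258),"brown":(408,252,444,290),"timer":(492,262,534,300),"tall":(205,180,240,212),"pawltab":(150,235,180,262)}),("scene",S,{"grad":(400,228,430,300),"brown":(350,255,382,300),"timer":(412,305,452,342),"tall":(262,135,285,210),"pawltab":(205,178,228,205)})):
  a=cv2.imread(f"pics/{n}0.png")
  for k,(x0,y0,x1,y1) in boxes.items():
    r=cv2.matchTemplate(w[y0-12:y1+12,x0-12:x1+12],a[y0:y1,x0:x1],cv2.TM_CCOEFF_NORMED);_,v,_,p=cv2.minMaxLoc(r);print(n,k,"shift px",p[0]-12,p[1]-12,round(v,2))
E
```

```text
25.5167 [0.51921613 0.01526184 0.24925167] [-0.05334519 -0.60405685 -0.27899881]
top [437  17   8   6  37] [440.4  19.7] z.055 [ 1.052 -0.21   0.055] z.09 [ 1.03  -0.204  0.09 ]
top [389  23   5   6  24] [391.   25.9] z.055 [ 1.038 -0.104  0.055] z.09 [ 1.017 -0.1    0.09 ]
top [ 74 147  14  42 359] [ 80.7 168.3] z.055 [0.72  0.547 0.055] z.09 [0.709 0.529 0.09 ]
top [ 24 194   9   4  17] [ 28.4 195.4] z.055 [0.663 0.652 0.055] z.09 [0.653 0.631 0.09 ]
top [424 226  11  11 104] [428.9 230.8] z.055 [ 0.587 -0.172  0.055] z.09 [ 0.581 -0.167  0.09 ]
top [518 226  16  15 188] [525.1 232.9] z.055 [ 0.583 -0.364  0.055] z.09 [ 0.576 -0.352  0.09 ]
top expect vial cap [428.7 230. ] bottle cap [523.7 231.3]
scene [350 111  17  16 142] [358.9 118.9] z.055 [1.272 0.321 0.055] z.09 [1.201 0.28  0.09 ]
scene [177 154  44  22 490] [200.  165.5] z.055 [0.664 0.549 0.055] z.09 [0.622 0.497 0.09 ]
scene [382 256   8   9  63] [385.4 260.2] z.055 [ 0.587 -0.174  0.055] z.09 [ 0.549 -0.192  0.09 ]
scene [450 274  13  14 144] [456.1 280.8] z.055 [ 0.615 -0.344  0.055] z.09 [ 0.576 -0.354  0.09 ]
scene expect vial cap [385.2 259.5] bottle cap [455.1 279.7]
top grad shift px 0 0 1.0
top brown shift px 0 0 1.0
top timer shift px 0 0 1.0
top tall shift px 0 0 1.0
top pawltab shift px 0 0 1.0
scene grad shift px 0 0 1.0
scene brown shift px 0 0 0.99
scene timer shift px 0 0 0.98
scene tall shift px 0 0 0.58
scene pawltab shift px 0 0 1.0
```

```bash
python3 -c "
from plant import ctrl
print(ctrl.sign_off())"
```

```text
the job is handed in; nothing more can be done
None
```

The job is done and handed in at about 25.6 s of the 64 s allowed. The vial and the bottle stand on the tray mat, the jaw is back and the pawl is down. The sign-off gave no verdict.

**What I did:** I stood the vial on the mat while the jaw was still clamped. I then pinched the pawl tab, lifted it along its arc by about 0.3 rad and held it for about 1.7 s until the jaw had run back. After lowering the pawl, I lifted the bottle by its cap and set it on the mat.

**Last checks:**
- **Vial and bottle:** the top and scene cameras put both caps within about 1–5 mm of where upright objects would be. The vial is at about (0.588, -0.173) and the bottle at about (0.578, -0.352).
- **Bystanders and pawl:** the graduate, brown bottle, timer and pawl tab show 0 px shift in both views. The tall cylinder shows 0 px from the top, but its scene match was weak (0.58), so only the top view confirms it.
- **Jaw:** the pictures put its travel at about 28–32 mm, which agrees with fully back but is not exact to the 27 mm limit. I last saw it back just after lifting the bottle, with the pawl already down, and did not re-measure it before handing in.
- **Arm:** it was clear of everything with no contact force.

**What failed or disagreed:**
- **Fingertip reach:** the real fingertips end about 40 mm short of what the stated 25 mm overhang implies. My first close on the vial therefore shut in the air above it, and I corrected every later height for this.
- **Bottle grip:** the first two closes landed on the bottle's shoulder, so I raised the gripper 12 mm in all to catch the cap.

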